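# Load calibrator vials into the analyser rack in order of shade

### The job

Load the teal calibrator rack for the analyser's next run: stand the four blue-capped vials upright in its four wells in order of cap shade, the palest in the well next to the yellow handle and the darkest at the far end. They are glass, so set each one down gently without dropping it or knocking it over, and leave the two orange-capped control vials where they stand on the tray.

Things in the scene. Friction and masses are not known exactly. Their poses are not given: they have to be found in the camera images.
- vial_palest: Calibrator vial, lowest level: cap very pale, almost white, blue. Brown glass, round, 30 mm across up to 40 mm, neck 21 mm; screw cap 26 mm across from 48 to 66 mm (top). 45 g +-30 %. Origin: centre of underside, z up. Starts on the grey kit tray (floor 4 mm over bench, rim 12 mm), six vials' centres at least 54 mm apart.
- vial_light: Calibrator vial, second level: cap light sky blue. Same vial shape and start as vial_palest.
- vial_mid: Calibrator vial, third level: cap strong mid blue. Same vial shape and start as vial_palest.
- vial_darkest: Calibrator vial, highest level: cap very dark navy, almost black. Same vial shape and start as vial_palest.
- well_1: Well 1 of the rack (one small dark dot beside it). Next to the yellow handle, which is 44 mm high and 35 to 55 mm from this well's centre. Round, 48 mm across, dark rubber floor. Origin: centre of its floor, on which a vial stands; z up, x along the row towards well 4. Its rim, the rack's top, is 18 mm above the origin and 26 mm above the bench.
- well_2: Well 2 of the rack (two dark dots beside it). 58 mm from well_1 along x, otherwise the same. The rack is a teal block, 246 x 76 mm, fixed to the bench, with the four wells in one row.
- well_3: Well 3 of the rack (three dark dots beside it). 116 mm from well_1 along x, otherwise the same.
- well_4: Well 4 of the rack (four dark dots beside it). 174 mm from well_1 along x, otherwise the same. The end of the row far from the handle.
- control_a: Control vial with an orange cap (the two are alike), on the kit tray among the others; same shape as vial_palest. To be left alone.
- control_b: Control vial with an orange cap (the two are alike), on the kit tray among the others; same shape as vial_palest. To be left alone.

How it is judged:
At the end, for the whole second after the job is handed in: The vials with palest, light, mid and darkest blue caps stand in wells 1, 2, 3 and 4 in that order, on the pad (within 5 mm), within 12 mm of the well's centre, upright within 0.12 rad, released and at rest; both orange-capped controls stand upright within 20 mm of where they began (horizontal distance between vial_palest and well_1 below 0.012 m and z of vial_palest in the frame of well_1 between -0.005 and 0.005 m and angle between each of vial_palest, vial_light, vial_mid, vial_darkest, control_a, control_b's own z axis and vertical below 0.12 rad and linear speed of each of vial_palest, vial_light, vial_mid, vial_darkest below 0.02 m/s and horizontal distance between vial_light and well_2 below 0.012 m and z of vial_light in the frame of well_2 between -0.005 and 0.005 m and horizontal distance between vial_mid and well_3 below 0.012 m and z of vial_mid in the frame of well_3 between -0.005 and 0.005 m and horizontal distance between vial_darkest and well_4 below 0.012 m and z of vial_darkest in the frame of well_4 between -0.005 and 0.005 m and distance of each of control_a, control_b from where it was at the start of the episode below 0.02 m); the robot touches nothing.
It fails at once if a vial is dropped or flung: faster than 0.6 m/s (a fall of about 18 mm) while out of the fingers ((linear speed of vial_palest above 0.6 m/s and contact force between the fingers and vial_palest below 0.05 N) or (linear speed of vial_light above 0.6 m/s and contact force between the fingers and vial_light below 0.05 N) or (linear speed of vial_mid above 0.6 m/s and contact force between the fingers and vial_mid below 0.05 N) or (linear speed of vial_darkest above 0.6 m/s and contact force between the fingers and vial_darkest below 0.05 N)).
It fails at once if a vial is knocked over (tilted more than 0.7 rad) (angle between any of vial_palest, vial_light, vial_mid, vial_darkest, control_a, control_b's own z axis and vertical above 0.7 rad).
It fails at once if a control vial is moved more than 20 mm (distance of any of control_a, control_b from where it was at the start of the episode above 0.02 m).
It also fails if it takes over 96 s, if anything falls off the work surface, if the arm or the gripper's body presses on something with over 40 N, if the wrist force passes 120 N, or if a joint passes its speed limit or range.

### The arm

A 6-joint arm with a two-finger parallel gripper is mounted at the origin on the work surface. World frame = base frame: x ahead of the robot, y to its left, z up, the work surface at z = 0. Lengths are in m, angles in rad, forces in N, time in s.
With the tool pointing down it reaches from about 0.375 to 0.9 m from the base axis. Payload 3.1 kg.
Tool frame: the origin (TCP) lies midway between the tips of the shut fingers; the grasp point (between the pads) lies 19 mm behind it; x points along the fingers, z is the direction in which the jaws open and shut, and the axes are right-handed (so a half turn about x gives the same grasp; the last joint's range is limited). The gripper opens to 85 mm and grips with 20 to 120 N. Pads are 22 mm wide; open, the fingers measure 114 mm over their backs; the gripper's body (76 mm by 85 mm) begins 54 mm behind the grasp point. The pads swing forward as they close: fully open they stand 13 mm farther back than shut.
Start: joints at [-1.456, 0.527, 1.433, -0, 1.181, -0.178], TCP at [0.18, -0.598, 0.231] pointing down, gripper open.
Joint ranges: [-3.08, 3.08], [-0.75, 2.2], [0.22, 2.44], [-1.43, 4.57], [0, 2.65], [-2.85, 2.85]. Speed limits (rad/s): [2.79, 2.79, 3.14, 3.14, 3.14, 3.14].

### API

Orientations are given as a unit quaternion [x, y, z, w].
In Python, from station import status, snapshot, camera_params, ticket gives the robot as it stands.
- The arm moves only by the tool arm_command, never from a script. Its argument "series" is a list that holds one entry, the list of rows, each a list of 4 numbers: the shift along the tool's x, y, z in mm, then the turn about the tool's x in rad. A call has 1 to 10 rows; each row shifts and turns the commanded pose from where the row before left it, along the tool's axes as they then stand; what a row does not reach is not made up. A row lasts 1/10 s, in which the tool goes at most 50 mm and 8.59 degrees, less where a joint would pass 70% of its speed; a pose out of reach is approached as far as the arm can. A call is refused whole if a number of a shift passes 50 or a number of a turn 0.15, either way. A call with a gripper value outside its range is refused whole. "jaw" is the opening in per cent of the stroke, from 0 (shut) to 100 (fully open), set as the call begins (left out, the last holds). The fingers move at their own pace and stop on an object; "force" is the grip in N (left out, the last holds). Time passes only in rows, so rows that do not move let the fingers close. It gives the time, the measured TCP pose, the force and the opening at its end, in the units of the state.
- status.sense(): the state, without advancing time (a new reading comes with each control period).
- snapshot(name): name is "scene" or "top" or "wrist"; returns the picture (420x560x3 uint8, red, green, blue); there is no depth.
- camera_params(name): a dict with "fovy" (degrees; the focal length in pixels is half the picture's height over the tangent of half this angle, whatever the lens; pixels are square), "cx", "cy" (the principal point, pixels), "extrinsics" (4x4, takes a point from camera to world coordinates); the wrist camera has in their place "mount" (4x4, takes a point from camera to tool coordinates, whose origin is the TCP and whose axes are the tool frame's). Camera axes: x right, y down, z forward; pixel columns grow to the right and rows downward; lengths in m; the calibration is good to about 2 mm. A picture is of the moment at which its call begins: read the wrist's pose just before it. camera_params takes no time and is no camera call.
- ticket.sign_off(): hands the job in, once; it reports no verdict.
The state is a dict: "t": time; "q": joint angles; "qd": joint speeds; "tau": joint torques, N m; "tcp_pos": TCP position; "tool_rot": TCP orientation; "force": force on the tool from outside, world axes, zero at the start; "ft_torque": the same for the moment, N m; "finger_gap": opening from 0.0 (shut) to 1.0 (fully open).
Only numpy, scipy, OpenCV 4.12 (cv2) and the standard library are available. Lean on these libraries where they do the work, as an engineer would, in place of code of your own. Each camera call takes 0.05 s, during which the arm holds its last target. There are 200 camera calls.

## Working session

There is one attempt and no reset: what is moved stays moved. The work goes in short steps, Python scripts to look and compute and a tool call to move; the robot and the scene stay as the last step left them, time stands still between calls to the robot, and variables do not carry over. Pictures are saved under pics/ and viewed, about 12 in all and at most 16, crops included, and the job is handed in when it is done.

Besides the shell and the picture viewer there is one more tool, called after "Call:" in YAML: its name, and indented under it one key for each argument. arm_command: Moves the arm, as the interface text tells. Its arguments: {"type":"object","properties":{"series":{"type":"array"},"jaw":{"type":"number"},"force":{"type":"number"}},"required":["series"]}

```bash
mkdir -p pics; ls; python3 - <<'E'
from station import status, snapshot, camera_params
import cv2,numpy as np
np.set_printoptions(precision=4,suppress=True)
print(status.sense())
for n in ("scene","top","wrist"):
    print(n,camera_params(n)); im=snapshot(n); cv2.imwrite(f"pics/{n}0.png",im[:,:,::-1])
E
```

```text
pics
{'t': 0.0, 'q': array([-1.4565,  0.5285,  1.4339,  0.    ,  1.1814, -0.1785]), 'qd': array([ 0.0009, -0.0002, -0.    , -0.0003, -0.0004,  0.0004]), 'tau': array([  0.0005, -44.2349, -17.8028,  -0.0005,   0.0085,   0.    ]), 'tcp_pos': array([ 0.1803, -0.5977,  0.2303]), 'tool_rot': array([ 0.4223,  0.5681, -0.4211,  0.5671]), 'force': array([0.1904, 0.5192, 0.3098]), 'ft_torque': array([0.0479, 0.025 , 0.0325]), 'finger_gap': 0.9979964611703506}
scene {'fovy': 51.454858585072856, 'cx': 277.1559988328503, 'cy': 206.67520407695233, 'extrinsics': array([[ 0.718 ,  0.6029, -0.3478,  0.8473],
       [ 0.696 , -0.6235,  0.356 , -0.3134],
       [-0.0022, -0.4977, -0.8673,  0.7835],
       [ 0.    ,  0.    ,  0.    ,  1.    ]])}
top {'fovy': 45.34057289397019, 'cx': 279.4958226722623, 'cy': 206.62263493481058, 'extrinsics': array([[ 0.0281, -0.9966,  0.077 ,  0.4395],
       [-0.9993, -0.0262,  0.0251, -0.0141],
       [-0.023 , -0.0777, -0.9967,  1.0313],
       [ 0.    ,  0.    ,  0.    ,  1.    ]])}
wrist {'fovy': 58.70893168595839, 'cx': 281.7077916589509, 'cy': 210.39975022636816, 'mount': array([[ 0.0009, -0.2968,  0.955 , -0.1426],
       [ 0.0003, -0.955 , -0.2968,  0.077 ],
       [ 1.    ,  0.0005, -0.0007,  0.0005],
       [ 0.    ,  0.    ,  0.    ,  1.    ]])}
```

View pics/top0.png

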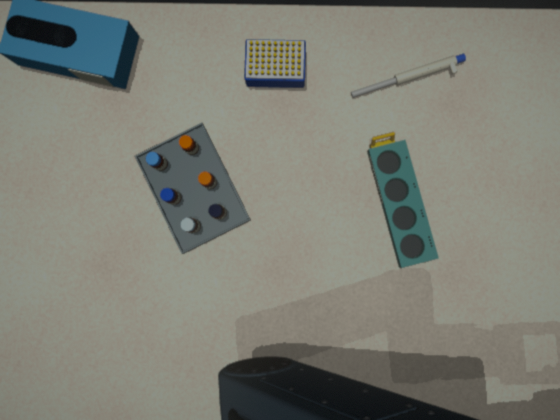

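View pics/scene0.png

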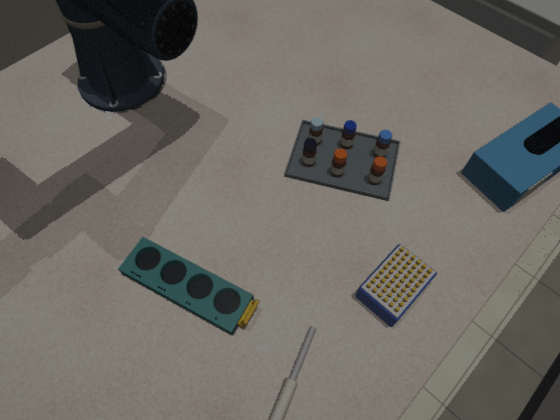

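The top view shows the wells running from (389,161), well 1 by the yellow handle, to (412,245), well 4. The caps are light (153,160), mid (168,195), palest (188,225) and darkest (216,211), with the orange controls at (187,143) and (205,179). I'll measure positions from these.

```bash
cat > h.py <<'E'
from station import status, snapshot, camera_params
import cv2,numpy as np
from scipy.spatial.transform import Rotation as R
np.set_printoptions(precision=4,suppress=True)
def ext(name):
    p=camera_params(name)
    if name!="wrist": return p,p["extrinsics"]
    s=status.sense(); T=np.eye(4); T[:3,:3]=R.from_quat(s["tool_rot"]).as_matrix(); T[:3,3]=s["tcp_pos"]
    return p,T@p["mount"]
def cast(uv,z,p,E):
    f=210/np.tan(np.radians(p["fovy"])/2)
    d=E[:3,:3]@np.array([(uv[0]-p["cx"])/f,(uv[1]-p["cy"])/f,1.])
    o=E[:3,3]; return o+d*(z-o[2])/d[2]
def proj(X,p,E):
    f=210/np.tan(np.radians(p["fovy"])/2)
    c=E[:3,:3].T@(np.asarray(X)-E[:3,3]); return np.array([p["cx"],p["cy"]])+f*c[:2]/c[2]
def blob(mask,seed=None,amin=30):
    n,l,s,c=cv2.connectedComponentsWithStats(mask.astype(np.uint8))
    return [(c[i],s[i,4]) for i in range(1,n) if s[i,4]>=amin]
def rel(X):  # world offset from TCP -> tool axes, mm
    s=status.sense(); return R.from_quat(s["tool_rot"]).inv().apply(np.asarray(X)-s["tcp_pos"])*1e3
E
python3 - <<'E'
from h import *
p,E=ext("top"); im=cv2.imread("pics/top0.png"); hsv=cv2.cvtColor(im,cv2.COLOR_BGR2HSV)
seeds={"light":(153,160),"mid":(168,195),"palest":(188,225),"dark":(216,211),"ca":(187,143),"cb":(205,179)}
for k,(u,v) in seeds.items():
    ref=im[v-2:v+3,u-2:u+3].reshape(-1,3).mean(0)
    m=np.zeros(im.shape[:2],bool); m[v-14:v+15,u-14:u+15]=np.abs(im[v-14:v+15,u-14:u+15].astype(float)-ref).sum(2)<90
    b=max(blob(m,amin=5),key=lambda t:t[1]); print(k,ref,b, cast(b[0],.066,p,E)[:2])
W=[]
g=cv2.cvtColor(im,cv2.COLOR_BGR2GRAY)
for u,v in [(389,161),(396,189),(404,217),(412,245)]:
    ref=im[v-2:v+3,u-2:u+3].reshape(-1,3).mean(0)
    m=np.zeros(im.shape[:2],bool); m[v-18:v+19,u-18:u+19]=np.abs(im[v-18:v+19,u-18:u+19].astype(float)-ref).sum(2)<40
    b=max(blob(m,amin=5),key=lambda t:t[1]); W.append(cast(b[0],.018,p,E)[:2]); print(b,W[-1])
W=np.array(W); print(np.diff(W,axis=0),np.linalg.norm(np.diff(W,axis=0),axis=1),np.degrees(np.arctan2(*(W[3]-W[0])[::-1])))
print(R.from_quat(status.sense()["tool_rot"]).as_matrix())
E
```

```text
light [153.32 111.36  60.6 ] (array([151.2649, 157.7152]), np.int32(151)) [0.6033 0.2633]
mid [132.2   59.8   25.72] (array([166.3442, 194.0325]), np.int32(154)) [0.5329 0.2304]
palest [151.04 151.12 138.92] (array([186.5802, 224.0382]), np.int32(131)) [0.4757 0.1885]
dark [50.4  34.8  31.64] (array([217.9451, 211.949 ]), np.int32(255)) [0.5007 0.1287]
ca [  0.4   82.84 149.48] (array([184.9708, 141.2993]), np.int32(137)) [0.6373 0.1986]
cb [  9.36  85.76 149.8 ] (array([204.1643, 177.65  ]), np.int32(140)) [0.5667 0.1581]
(array([388.5135, 161.6126]), np.int32(444)) [ 0.6151 -0.2068]
(array([396.3311, 189.3467]), np.int32(450)) [ 0.559  -0.2232]
(array([404.1327, 217.4889]), np.int32(452)) [ 0.5026 -0.2393]
(array([411.932 , 245.7061]), np.int32(456)) [ 0.4465 -0.2553]
[[-0.0561 -0.0163]
 [-0.0564 -0.0162]
 [-0.056  -0.016 ]] [0.0584 0.0587 0.0583] -163.95734632459028
[[-0.0002  0.9574  0.2887]
 [ 0.0017  0.2887 -0.9574]
 [-1.      0.0003 -0.0017]]
```

View pics/wrist0.png

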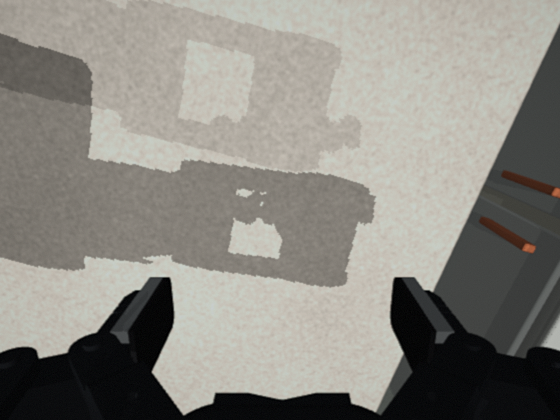

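The wrist view shows only bench and finger tips. The jaw axis is already square to the rack row (-73° against -74°), so no turning is needed. I'll move over the tray by way of a point clear of the base.

Call:
arm_command:
  series:
    - [[0, 40, -29], [0, 40, -29], [0, 40, -29], [0, 40, -29], [0, 40, -29], [0, 40, -29], [0, 40, -29], [0, 40, -29], [0, 40, -29], [0, 40, -29]]
  jaw: 55
  force: 30

```text
$.series[0][0]: bad value
```

Call:
arm_command:
  series:
    - [[0, 11, -36], [0, 11, -36], [0, 11, -36], [0, 11, -36], [0, 11, -36], [0, 11, -36], [0, 11, -36], [0, 11, -36], [0, 11, -36], [0, 11, -36]]

```text
$.series[0][0]: bad value
```

Call:
arm_command:
  series:
    - [[0, 0, 0], [0, 0, 0]]

```text
$.series[0][0]: bad value
```

```bash
python3 - <<'E'
from h import *
p,E=ext("wrist"); im=snapshot("wrist")[:,:,::-1]; cv2.imwrite("pics/w1.png",im); np.save("w1E.npy",E)
print(status.sense()["q"])
for k,c in {"light":(.603,.263),"mid":(.533,.230),"palest":(.476,.189),"dark":(.503,.133),"ca":(.637,.199),"cb":(.567,.158)}.items(): print(k,proj((*c,.07),p,E))
E
```

```text
[-1.4565  0.5282  1.4334  0.      1.1814 -0.1785]
light [-1897.0793 -1778.7842]
mid [-1521.9167 -1272.4096]
palest [-1251.7854  -947.6399]
dark [-1137.056   -990.9947]
ca [-1749.6656 -1896.2504]
cb [-1358.3501 -1341.392 ]
```

View pics/w1.png

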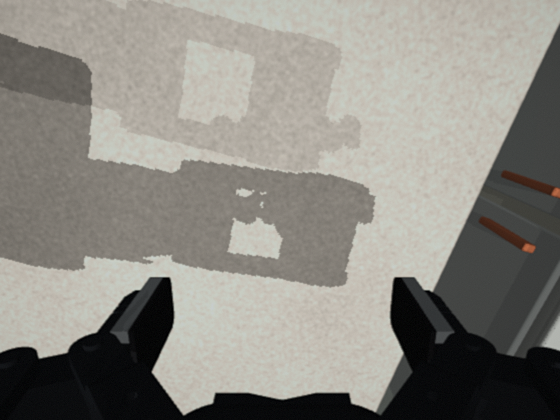

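The rows need a fourth number, the turn, so every move was refused and the picture is unchanged from before. I'll resend with it.

Call:
arm_command:
  series:
    - [[0, 40, -29, 0], [0, 40, -29, 0], [0, 40, -29, 0], [0, 40, -29, 0], [0, 40, -29, 0], [0, 40, -29, 0], [0, 40, -29, 0], [0, 40, -29, 0], [0, 40, -29, 0], [0, 40, -29, 0]]
  jaw: 55
  force: 30

```text
t: 1.2
tcp_pos: [0.4806, -0.2035, 0.2314]
tool_rot: [0.422, 0.567, -0.422, 0.568]
force: [1.3, -0.1, -0.5]
finger_gap: 0.55
```

Call:
arm_command:
  series:
    - [[0, 11, -36, 0], [0, 11, -36, 0], [0, 11, -36, 0], [0, 11, -36, 0], [0, 11, -36, 0], [0, 11, -36, 0], [0, 11, -36, 0], [0, 11, -36, 0], [0, 11, -36, 0], [0, 11, -36, 0]]

```text
t: 2.2
tcp_pos: [0.4809, 0.1727, 0.2313]
tool_rot: [0.422, 0.568, -0.422, 0.568]
force: [0.2, -0.5, -0.1]
finger_gap: 0.551
```

Call:
arm_command:
  series:
    - [[0, 0, 0, 0], [0, 0, 0, 0]]

```text
t: 2.4
tcp_pos: [0.4807, 0.1718, 0.2311]
tool_rot: [0.421, 0.568, -0.421, 0.568]
force: [0.1, -1.0, -0.1]
finger_gap: 0.549
```

```bash
python3 - <<'E'
from h import *
p,E=ext("wrist"); im=snapshot("wrist")[:,:,::-1]; cv2.imwrite("pics/w2.png",im); np.save("w2E.npy",E)
print(status.sense()["q"])
for k,c in {"light":(.603,.263),"mid":(.533,.230),"palest":(.476,.189),"dark":(.503,.133),"ca":(.637,.199),"cb":(.567,.158)}.items(): print(k,proj((*c,.07),p,E))
E
```

```text
[ 0.1226  0.3744  1.7163 -0.0006  1.0514  1.4001]
light [209.8475  -1.9905]
mid [229.6862 107.6911]
palest [259.9859 189.9571]
dark [333.816  178.8219]
ca [308.5438 -23.9115]
cb [330.6698  92.2365]
```

View pics/w2.png

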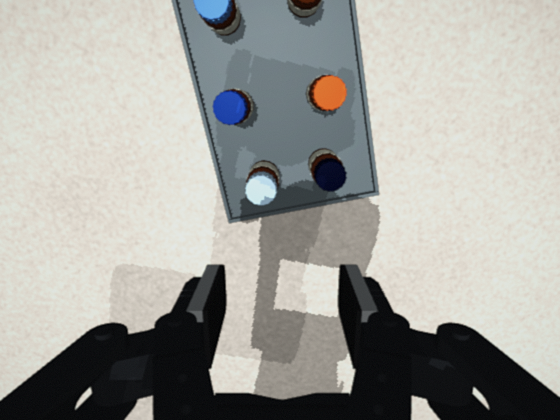

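The wrist view shows all the vials clear of the fingers: palest (261,188), darkest (330,173), mid (232,106) and light (213,8, cut off by the frame). I'll refine the cap positions.

```bash
cat >> h.py <<'E'
def cap(im,uv,p,E,thr,win=26):
    u,v=map(int,uv); y0,x0=max(v-win,0),max(u-win,0); s=im[y0:v+win,x0:u+win].astype(float)
    ref=np.median(im[max(v-4,0):v+5,u-4:u+5].reshape(-1,3),axis=0)
    m=(np.abs(s-ref).sum(2)<thr).astype(np.uint8); m=cv2.morphologyEx(m,cv2.MORPH_OPEN,np.ones((3,3),np.uint8))
    c=max(cv2.findContours(m,cv2.RETR_EXTERNAL,cv2.CHAIN_APPROX_NONE)[0],key=cv2.contourArea)
    (x,y),r=cv2.minEnclosingCircle(c); w=cast((x+x0,y+y0),.070,p,E); return (round(x+x0,1),round(y+y0,1),round(r,1)),w
E
python3 - <<'E'
from h import *
im=cv2.imread("pics/w2.png"); p=camera_params("wrist"); E=np.load("w2E.npy")
for k,uv,t in [("palest",(260,190),130),("dark",(330,176),50),("mid",(231,106),80),("light",(212,8),70),("cb",(329,92),90)]:
    c,w=cap(im,uv,p,E,t); print(k,c,w,"tool mm",rel(w))
E
```

```text
palest (260.4, 189.4, 15.0) [0.4765 0.1888 0.07  ] tool mm [161.131    1.1132 -18.4111]
dark (329.0, 174.0, 16.6) [0.5057 0.1382 0.07  ] tool mm [161.1461  14.3674  38.5137]
mid (228.4, 107.6, 17.0) [0.5327 0.231  0.07  ] tool mm [161.0802  67.1243 -42.5267]
light (210.5, 2.0, 16.6) [0.6006 0.2619 0.07  ] tool mm [161.0303 141.0721 -52.4988]
cb (330.1, 92.5, 17.0) [0.5667 0.1584 0.07  ] tool mm [161.1056  78.6087  36.7974]
```

Call:
arm_command:
  series:
    - [[0, 1, -9, 0], [0, 0, -9, 0], [40, 0, 0, 0], [40, 0, 0, 0], [30, 0, 0, 0], [30, 0, 0, 0], [20, 0, 0, 0], [15, 0, 0, 0], [10, 0, 0, 0], [6, 0, 0, 0]]
  jaw: 48

```text
t: 3.45
tcp_pos: [0.4768, 0.1885, 0.0396]
tool_rot: [0.422, 0.568, -0.422, 0.567]
force: [-0.6, 0.2, 0.6]
finger_gap: 0.482
```

Call:
arm_command:
  series:
    - [[0, 0, 0, 0], [0, 0, 0, 0], [0, 0, 0, 0], [0, 0, 0, 0], [0, 0, 0, 0], [0, 0, 0, 0]]
  jaw: 10
  force: 25

```text
t: 4.05
tcp_pos: [0.477, 0.1887, 0.0406]
tool_rot: [0.422, 0.567, -0.422, 0.568]
force: [-0.2, -0.2, -0.4]
finger_gap: 0.324
```

```bash
python3 - <<'E'
from h import *
im=snapshot("wrist")[:,:,::-1]; cv2.imwrite("pics/w3.png",im)
s=status.sense(); print(s["finger_gap"],s["force"])
E
```

```text
0.32407284174868645 [ 0.2526 -0.1848 -0.6013]
```

View pics/w3.png

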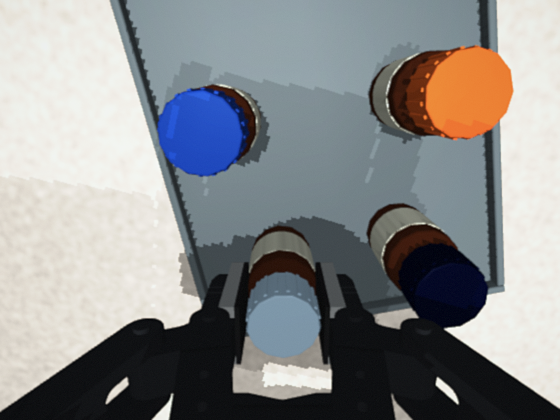

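The palest cap sits centred between the pads (gap 27.5 mm), with the neighbours untouched. I'll lift it and carry it towards the rack, stopping short to look at the wells.

Call:
arm_command:
  series:
    - [[10, 0, 0, 0], [-20, 0, 0, 0], [-30, 0, 0, 0], [-40, 0, 0, 0], [-30, 0, 0, 0], [0, 0, 20, 0], [0, 0, 35, 0], [0, 0, 45, 0], [0, -6, 45, 0], [0, -8, 45, 0]]

```text
t: 5.1
tcp_pos: [0.5187, 0.0012, 0.1503]
tool_rot: [0.422, 0.568, -0.421, 0.568]
force: [1.0, 1.1, -1.6]
finger_gap: 0.322
```

Call:
arm_command:
  series:
    - [[0, -8, 45, 0], [0, -8, 45, 0], [0, -8, 45, 0], [0, -7, 45, 0], [0, 0, 30, 0], [0, 0, 15, 0], [0, 0, 4, 0], [0, 0, 0, 0], [0, 0, 0, 0]]

```text
t: 6.0
tcp_pos: [0.554, -0.2233, 0.15]
tool_rot: [0.421, 0.569, -0.421, 0.567]
force: [-0.2, 0.3, -0.3]
finger_gap: 0.327
```

```bash
python3 - <<'E'
from h import *
p,E=ext("wrist"); im=snapshot("wrist")[:,:,::-1]; cv2.imwrite("pics/w4.png",im); np.save("w4E.npy",E)
s=status.sense(); print(s["finger_gap"],s["force"],s["tcp_pos"])
for c in [(.6151,-.2068),(.559,-.2232),(.5026,-.2393),(.4465,-.2553)]: print(proj((*c,.022),p,E))
E
```

```text
0.3255116152934113 [-0.5535  0.7498 -0.6575] [ 0.5541 -0.2233  0.1501]
[284.4075 114.6068]
[283.4426 195.0324]
[282.1205 266.2631]
[280.9349 329.2633]
```

View pics/w4.png

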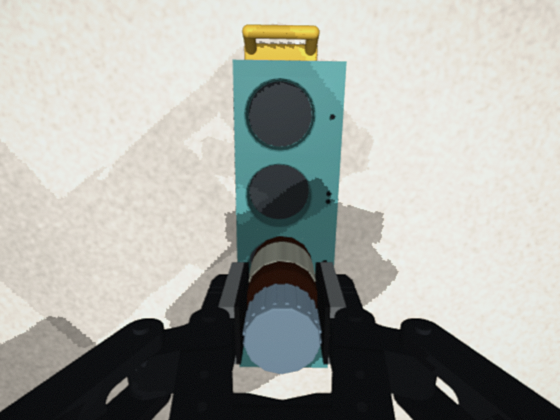

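My first row there was +10 mm, which is down and should have been -10, so the vial may have slid up in the grip. The picture shows it upright and held, with the cap top now at about (283,340). Wells 1 and 2 are clear at (280,114) and (278,194). I'll measure the slip and the wells.

```bash
python3 - <<'E'
from h import *
from scipy.optimize import brentq
p=camera_params("wrist"); M=p["mount"]
def capx(fn,thr):
    im=cv2.imread(fn).astype(float); ref=np.median(im[335:345,275:290].reshape(-1,3),axis=0)
    m=(np.abs(im-ref).sum(2)<thr).astype(np.uint8); m[:270]=0;m[:,:235]=0;m[:,330:]=0
    c=max(cv2.findContours(m,0,1)[0],key=cv2.contourArea); return cv2.boundingRect(c)
for fn,t in (("pics/w3.png",70),("pics/w4.png",70)):
    x,y,w,h=capx(fn,t); bot=y+h
    # near edge of cap top at tool y=-13mm
    g=lambda X: proj((X,-.013,0),p,M)[1]-bot
    print(fn,(x,y,w,h),"cap-top tool x",brentq(g,-.08,.02))
im=cv2.imread("pics/w4.png"); E=np.load("w4E.npy")
hsv=cv2.cvtColor(im,cv2.COLOR_BGR2HSV); teal=((hsv[...,0]>80)&(hsv[...,0]<97)&(hsv[...,1]>90)).astype(np.uint8)
for v0,v1 in ((70,157),(157,233)):
    m=1-teal; m[:v0]=0;m[v1:]=0;m[:,:240]=0;m[:,325:]=0
    m=cv2.morphologyEx(m,cv2.MORPH_OPEN,np.ones((5,5),np.uint8))
    c=max(cv2.findContours(m,0,1)[0],key=cv2.contourArea); (u,v),ax,a=cv2.fitEllipse(c)
    w=cast((u,v),.026,p,E); print((u,v),ax,w,rel(w))
E
```

```text
pics/w3.png (235, 295, 95, 77) cap-top tool x -0.03778268014429422
pics/w4.png (239, 308, 88, 67) cap-top tool x -0.03920175707198559
(279.6236267089844, 113.62612915039062) (63.05704116821289, 64.7945556640625) [ 0.615  -0.2034  0.026 ] [124.0599  64.1473  -1.2357]
(278.5101318359375, 191.2294921875) (53.40401077270508, 58.9989013671875) [ 0.5617 -0.2186  0.026 ] [124.1159   8.8008  -2.149 ]
```

The palest vial slid up about 10 mm, so it should touch the pad at TCP z of about 0.035. I'll move over well 1 and lower it in stages, watching the force.

Call:
arm_command:
  series:
    - [[0, 23, -1, 0], [0, 30, 0, 0], [0, 10, 0, 0], [20, 0, 0, 0], [30, 0, 0, 0], [25, 0, 0, 0], [15, 0, 0, 0], [10, 0, 0, 0], [5, 0, 0, 0], [0, 0, 0, 0]]

```text
t: 7.05
tcp_pos: [0.6148, -0.2063, 0.0453]
tool_rot: [0.422, 0.568, -0.422, 0.568]
force: [-0.3, -0.1, -0.6]
finger_gap: 0.322
```

```bash
python3 - <<'E'
from h import *
im=snapshot("wrist")[:,:,::-1]; cv2.imwrite("pics/w5.png",im)
s=status.sense(); print(s["finger_gap"],s["force"],s["tcp_pos"])
E
```

```text
0.3238914277510822 [ 0.5563 -0.4731 -0.1206] [ 0.6152 -0.2065  0.0459]
```

View pics/w5.png

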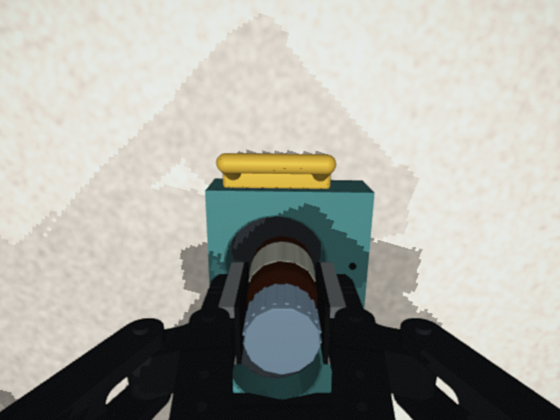

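The vial is inside the well ring (ring about u 226–322, vial 250–315), so it's 2–3 mm to the right. I'll shift -2 mm and lower gently.

Call:
arm_command:
  series:
    - [[2, 0, -2, 0], [2, 0, 0, 0], [2, 0, 0, 0], [1, 0, 0, 0], [0, 0, 0, 0]]

```text
t: 7.6
tcp_pos: [0.6141, -0.2044, 0.0382]
tool_rot: [0.422, 0.568, -0.422, 0.567]
force: [0.0, 0.7, -0.2]
finger_gap: 0.326
```

Call:
arm_command:
  series:
    - [[1, 0, 0, 0], [1, 0, 0, 0], [0, 0, 0, 0]]

```text
t: 7.9
tcp_pos: [0.6142, -0.2046, 0.0374]
tool_rot: [0.422, 0.568, -0.422, 0.568]
force: [-1.2, -0.2, 5.4]
finger_gap: 0.325
```

Call:
arm_command:
  series:
    - [[1, 0, 0, 0], [1, 0, 0, 0], [0, 0, 0, 0]]

```text
t: 8.2
tcp_pos: [0.6141, -0.2047, 0.0372]
tool_rot: [0.421, 0.567, -0.422, 0.568]
force: [-4.7, 0.8, 15.7]
finger_gap: 0.326
```

It touched at TCP z of about 0.038. I'll back off the press, open and retreat straight up.

Call:
arm_command:
  series:
    - [[-2, 0, 0, 0], [0, 0, 0, 0], [0, 0, 0, 0]]

```text
t: 8.5
tcp_pos: [0.6144, -0.2048, 0.0373]
tool_rot: [0.422, 0.567, -0.422, 0.568]
force: [-2.5, 0.0, 7.3]
finger_gap: 0.322
```

Call:
arm_command:
  series:
    - [[0, 0, 0, 0], [0, 0, 0, 0], [0, 0, 0, 0], [0, 0, 0, 0], [-10, 0, 0, 0], [-30, 0, 0, 0], [-40, 0, 0, 0], [-40, 0, 0, 0], [-30, 0, 0, 0], [0, 0, 0, 0]]
  jaw: 48

```text
t: 9.5
tcp_pos: [0.6174, -0.206, 0.1928]
tool_rot: [0.422, 0.563, -0.421, 0.572]
force: [0.6, -0.1, 0.2]
finger_gap: 0.48
```

```bash
python3 - <<'E'
from h import *
im=snapshot("top")[:,:,::-1]; w=snapshot("wrist")[:,:,::-1]; p,E=ext("wrist"); np.save("w6E.npy",E)
cv2.imwrite("pics/top6.png",im); cv2.imwrite("pics/w6.png",w)
cv2.imwrite("pics/m6.png",np.hstack([cv2.resize(im[110:280,120:460],None,fx=1.18,fy=1.18)[:200,:400],cv2.resize(w,(400,300))[50:250]]))
s=status.sense(); print(s["tcp_pos"])
for c in [(.4765,.1888),(.5057,.1382),(.5327,.231),(.6006,.2619)]: print(rel((*c,.07)))
E
```

```text
[ 0.6144 -0.2045  0.1878]
[ 117.0477  -18.7266 -416.5766]
[ 117.1616   -5.3755 -359.7019]
[ 117.115    47.2622 -440.7581]
[ 117.2182  121.1913 -450.7433]
```

View pics/m6.png

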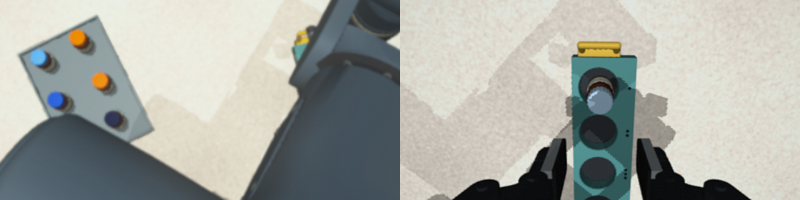

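The palest stands in well 1. Next I'll fetch the darkest, for well 4.

```bash
python3 - <<'E'
from h import *
p=camera_params("wrist"); E=np.load("w6E.npy"); im=cv2.imread("pics/w6.png")
hsv=cv2.cvtColor(im,cv2.COLOR_BGR2HSV)
for k,(u,v) in {"w2":(276,253),"w3":(277,311)}.items():
    m=(hsv[...,1]<80).astype(np.uint8); m[:v-29]=0; m[v+29:]=0; m[:,:u-32]=0; m[:,u+32:]=0
    m=cv2.morphologyEx(m,cv2.MORPH_OPEN,np.ones((5,5),np.uint8))
    c=max(cv2.findContours(m,0,1)[0],key=cv2.contourArea); q=cv2.fitEllipse(c); print(k,q,cast(q[0],.026,p,E),cast(q[0],.018,p,E))
pt=camera_params("top"); Et=pt["extrinsics"]
for c in [(388.5,161.6),(396.3,189.3),(404.1,217.5),(411.9,245.7)]: print(cast(c,.026,pt,Et)[:2])
E
```

```text
w2 ((277.0565490722656, 250.3489532470703), (38.74070358276367, 47.773475646972656), 90.11881256103516) [ 0.5615 -0.2167  0.026 ] [ 0.5582 -0.2176  0.018 ]
w3 ((276.5282287597656, 306.2754211425781), (31.802120208740234, 44.64731216430664), 90.78727722167969) [ 0.5076 -0.2323  0.026 ] [ 0.5029 -0.2336  0.018 ]
[ 0.6137 -0.2053]
[ 0.5581 -0.2215]
[ 0.502  -0.2375]
[ 0.4465 -0.2534]
```

Call:
arm_command:
  series:
    - [[0, -5, -25, 0], [0, 0, -45, 0], [0, 0, -45, 0], [0, 0, -45, 0], [0, 0, -45, 0], [0, 0, -45, 0], [0, 0, -45, 0], [0, 0, -40, 0], [0, 0, -20, 0], [0, 0, -5, 0]]

```text
t: 10.6
tcp_pos: [0.503, 0.1409, 0.1849]
tool_rot: [0.42, 0.57, -0.422, 0.567]
force: [-0.1, -0.5, -1.1]
finger_gap: 0.478
```

Call:
arm_command:
  series:
    - [[20, 0, 0, 0], [20, 0, 0, 0], [0, 0, 0, 0]]

```text
t: 10.9
tcp_pos: [0.5033, 0.1378, 0.1434]
tool_rot: [0.42, 0.569, -0.424, 0.566]
force: [-0.4, -0.3, -0.2]
finger_gap: 0.475
```

```bash
python3 - <<'E'
from h import *
p,E=ext("wrist"); im=snapshot("wrist")[:,:,::-1]; cv2.imwrite("pics/w7.png",im); np.save("w7E.npy",E)
print(status.sense()["tcp_pos"]); uv=proj((.5057,.1382,.07),p,E); print(uv)
for t in (40,60): print(cap(im,uv,p,E,t,40), rel(cap(im,uv,p,E,t,40)[1]))
E
```

```text
[0.5044 0.1379 0.1447]
[281.7652 221.3152]
((284.5, 219.5, 22.9), array([0.5073, 0.1369, 0.07  ])) [74.6965  2.8658  1.7796]
((284.8, 219.7, 23.5), array([0.5073, 0.1367, 0.07  ])) [74.6968  2.7674  1.9772]
```

View pics/w7.png

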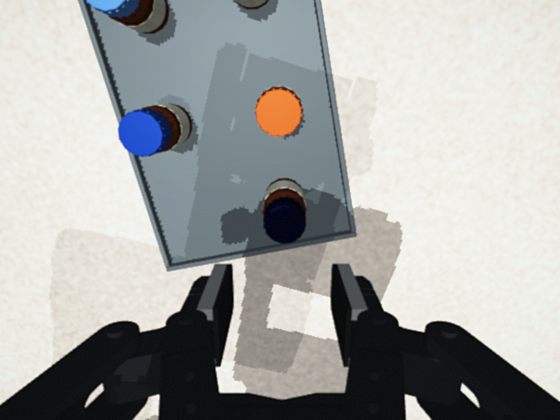

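The dark cap is at (285,220), about 2 mm off the prediction. I'll correct, descend and grip, lifting with negative x this time.

Call:
arm_command:
  series:
    - [[10, 2, 1, 0], [30, 0, 0, 0], [25, 0, 0, 0], [15, 0, 0, 0], [15, 0, 0, 0], [10, 0, 0, 0], [0, 0, 0, 0]]

```text
t: 11.65
tcp_pos: [0.5074, 0.1381, 0.0403]
tool_rot: [0.421, 0.568, -0.422, 0.567]
force: [-0.5, 0.1, -0.1]
finger_gap: 0.484
```

Call:
arm_command:
  series:
    - [[0, 0, 0, 0], [0, 0, 0, 0], [0, 0, 0, 0], [0, 0, 0, 0], [0, 0, 0, 0], [0, 0, 0, 0]]
  jaw: 10

```text
t: 12.25
tcp_pos: [0.508, 0.1385, 0.0417]
tool_rot: [0.422, 0.567, -0.421, 0.568]
force: [0.7, -1.3, 1.4]
finger_gap: 0.313
```

Call:
arm_command:
  series:
    - [[-10, 0, 0, 0], [-20, 0, 0, 0], [-30, 0, 0, 0], [-30, 0, 0, 0], [-10, 0, 0, 0], [0, 0, 0, 0]]

```text
t: 12.85
tcp_pos: [0.5087, 0.1386, 0.1431]
tool_rot: [0.423, 0.567, -0.421, 0.569]
force: [-0.5, -0.3, -1.2]
finger_gap: 0.319
```

```bash
python3 -c "
from h import *
print(rel((.447,-.2525,.0445)), status.sense()['finger_gap'])"
```

```text
[  98.2153 -172.3777  356.5181] 0.3191247993653518
```

Call:
arm_command:
  series:
    - [[0, -10, 21, 0], [0, -20, 40, 0], [0, -21, 44, 0], [0, -21, 44, 0], [0, -21, 44, 0], [0, -21, 44, 0], [0, -20, 42, 0], [0, -20, 42, 0], [0, -13, 25, 0], [0, -5, 10, 0]]

```text
t: 13.85
tcp_pos: [0.4448, -0.2546, 0.1399]
tool_rot: [0.423, 0.567, -0.423, 0.566]
force: [0.7, -0.2, -0.8]
finger_gap: 0.316
```

Call:
arm_command:
  series:
    - [[0, 0, 0, 0], [20, 0, 0, 0], [30, 0, 0, 0], [25, 0, 0, 0], [10, 0, 0, 0], [0, 0, 0, 0], [0, 0, 0, 0]]

```text
t: 14.55
tcp_pos: [0.4462, -0.2513, 0.0567]
tool_rot: [0.421, 0.568, -0.421, 0.568]
force: [0.4, 0.2, -0.5]
finger_gap: 0.318
```

```bash
python3 - <<'E'
from h import *
im=snapshot("wrist")[:,:,::-1]; cv2.imwrite("pics/w8.png",im); p,E=ext("wrist")
print(rel((.447,-.2525,.0445)), status.sense()["finger_gap"], proj((.447,-.2525,.026),p,E))
E
```

```text
[12.6177  0.3524  0.8409] 0.31663041052874885 [282.6181 253.3248]
```

View pics/w8.png

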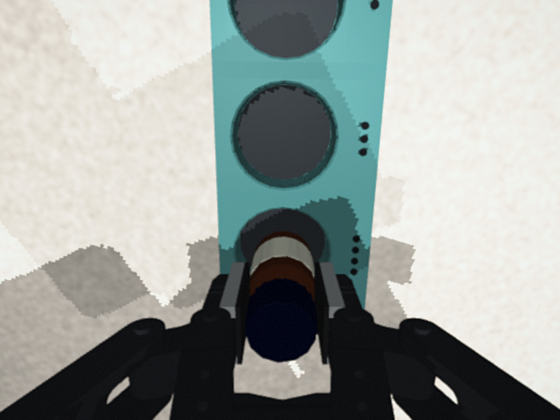

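The darkest is centred on well 4 (ring u 238–328, vial 282). I'll lower it until it touches.

Call:
arm_command:
  series:
    - [[4, 0, 0, 0], [3, 0, 0, 0], [2, 0, 0, 0], [1, 0, 0, 0], [1, 0, 0, 0], [0, 0, 0, 0]]

```text
t: 15.2
tcp_pos: [0.4458, -0.2522, 0.0456]
tool_rot: [0.422, 0.567, -0.422, 0.568]
force: [-0.6, 0.1, 3.2]
finger_gap: 0.314
```

Call:
arm_command:
  series:
    - [[1, 0, 0, 0], [1, 0, 0, 0], [0, 0, 0, 0]]

```text
t: 15.5
tcp_pos: [0.446, -0.2525, 0.0452]
tool_rot: [0.421, 0.567, -0.422, 0.568]
force: [-2.9, 0.8, 16.7]
finger_gap: 0.321
```

Call:
arm_command:
  series:
    - [[-2, 0, 0, 0], [0, 0, 0, 0], [0, 0, 0, 0]]

```text
t: 15.8
tcp_pos: [0.446, -0.2524, 0.0455]
tool_rot: [0.422, 0.567, -0.422, 0.568]
force: [-0.4, 0.4, 4.2]
finger_gap: 0.319
```

Call:
arm_command:
  series:
    - [[0, 0, 0, 0], [0, 0, 0, 0], [0, 0, 0, 0], [0, 0, 0, 0], [-10, 0, 0, 0], [-30, 0, 0, 0], [-40, 0, 0, 0], [-20, 0, 0, 0], [0, 0, 0, 0], [0, 0, 0, 0]]
  jaw: 48

```text
t: 16.8
tcp_pos: [0.4458, -0.252, 0.146]
tool_rot: [0.422, 0.567, -0.422, 0.568]
force: [-0.2, -0.6, -0.4]
finger_gap: 0.478
```

```bash
python3 - <<'E'
from h import *
im=snapshot("wrist")[:,:,::-1]; cv2.imwrite("pics/w9.png",im)
print(status.sense()["tcp_pos"],rel((.5327,.231,.04)))
E
```

```text
[ 0.4453 -0.2517  0.1451] [ 105.3433  223.014  -436.8218]
```

Call:
arm_command:
  series:
    - [[0, 10, -20, 0], [0, 20, -40, 0], [0, 21, -42, 0], [0, 21, -42, 0], [0, 21, -42, 0], [0, 21, -42, 0], [0, 21, -42, 0], [0, 21, -42, 0], [0, 21, -42, 0], [0, 21, -42, 0]]

```text
t: 17.85
tcp_pos: [0.5199, 0.1861, 0.1437]
tool_rot: [0.421, 0.568, -0.423, 0.567]
force: [0.8, -0.4, -0.5]
finger_gap: 0.48
```

Call:
arm_command:
  series:
    - [[0, 17, -30, 0], [0, 8, -11, 0], [0, 0, 0, 0], [0, 0, 0, 0]]

```text
t: 18.25
tcp_pos: [0.5322, 0.2296, 0.1442]
tool_rot: [0.421, 0.568, -0.423, 0.567]
force: [-0.6, 0.4, -0.3]
finger_gap: 0.477
```

```bash
python3 - <<'E'
from h import *
p,E=ext("wrist"); im=snapshot("wrist")[:,:,::-1]; cv2.imwrite("pics/w10.png",im)
print(status.sense()["tcp_pos"]); uv=proj((.5327,.231,.07),p,E); print(uv)
c=cap(im,uv,p,E,90,40); print(c,rel(c[1])); print("light",proj((.6025,.2625,.07),p,E))
E
```

```text
[0.5322 0.2292 0.1445]
[279.2797 223.6131]
((279.2, 219.1, 23.4), array([0.5355, 0.2319, 0.07  ])) [74.4566  4.1447 -1.6765]
light [260.9687  94.2664]
```

View pics/w10.png

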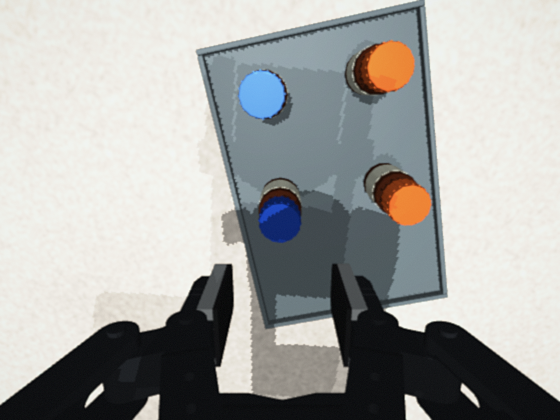

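The mid-blue cap is at (279,219) and the controls are clear of the fingers.

Call:
arm_command:
  series:
    - [[10, 3, -1, 0], [30, 0, 0, 0], [25, 0, 0, 0], [15, 0, 0, 0], [15, 0, 0, 0], [9, 0, 0, 0], [0, 0, 0, 0]]

```text
t: 19.0
tcp_pos: [0.535, 0.2318, 0.04]
tool_rot: [0.421, 0.568, -0.423, 0.567]
force: [-0.3, -0.5, 0.4]
finger_gap: 0.48
```

Call:
arm_command:
  series:
    - [[0, 0, 0, 0], [0, 0, 0, 0], [0, 0, 0, 0], [0, 0, 0, 0], [0, 0, 0, 0], [0, 0, 0, 0]]
  jaw: 10

```text
t: 19.6
tcp_pos: [0.536, 0.2327, 0.0416]
tool_rot: [0.422, 0.567, -0.421, 0.568]
force: [-0.1, -0.2, 0.9]
finger_gap: 0.318
```

Call:
arm_command:
  series:
    - [[-10, 0, 0, 0], [-20, 0, 0, 0], [-30, 0, 0, 0], [-40, 0, 0, 0], [-20, 0, 0, 0], [0, 0, 0, 0]]

```text
t: 20.2
tcp_pos: [0.5381, 0.2332, 0.1654]
tool_rot: [0.424, 0.566, -0.419, 0.57]
force: [1.0, 0.4, -0.1]
finger_gap: 0.315
```

```bash
python3 -c "
from h import *
print(rel((.503,-.2365,.0445)), status.sense()['finger_gap'])"
```

```text
[ 119.7728 -170.2443  439.454 ] 0.31527243155311024
```

Call:
arm_command:
  series:
    - [[0, -8, 20, 0], [0, -16, 42, 0], [0, -17, 44, 0], [0, -17, 44, 0], [0, -17, 44, 0], [0, -17, 44, 0], [0, -17, 44, 0], [0, -17, 44, 0], [0, -17, 44, 0], [0, -15, 40, 0]]

```text
t: 21.2
tcp_pos: [0.5015, -0.2074, 0.1602]
tool_rot: [0.422, 0.568, -0.422, 0.567]
force: [0.5, 0.7, 0.2]
finger_gap: 0.316
```

Call:
arm_command:
  series:
    - [[0, -9, 22, 0], [0, -3, 7, 0], [20, 0, 0, 0], [30, 0, 0, 0], [30, 0, 0, 0], [20, 0, 0, 0], [8, 0, 0, 0], [0, 0, 0, 0], [0, 0, 0, 0]]

```text
t: 22.1
tcp_pos: [0.5, -0.2365, 0.0537]
tool_rot: [0.422, 0.568, -0.421, 0.568]
force: [-0.3, -0.8, -0.6]
finger_gap: 0.317
```

```bash
python3 - <<'E'
from h import *
im=snapshot("wrist")[:,:,::-1]; cv2.imwrite("pics/w11.png",im); p,E=ext("wrist")
print(rel((.503,-.2365,.0445)), status.sense()["finger_gap"], proj((.503,-.2365,.026),p,E))
E
```

```text
[9.7307 2.6414 0.4445] 0.3151933060425056 [281.8241 251.4515]
```

View pics/w11.png

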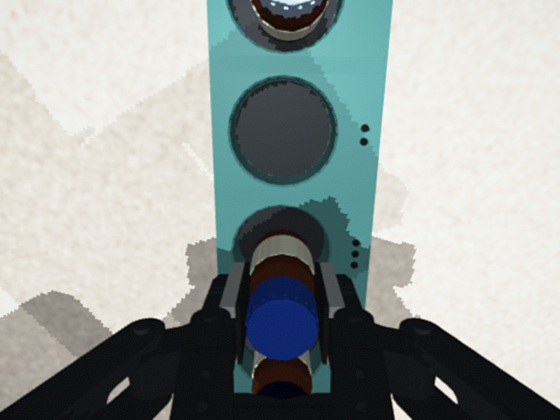

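The mid vial is over well 3 (ring centre u of about 281), with the palest standing well at the top of the frame. I'll correct y by +2 and lower.

Call:
arm_command:
  series:
    - [[3, 2, 0, 0], [2, 0, 0, 0], [1, 0, 0, 0], [1, 0, 0, 0], [1, 0, 0, 0], [0, 0, 0, 0]]

```text
t: 22.75
tcp_pos: [0.5017, -0.2363, 0.0456]
tool_rot: [0.422, 0.567, -0.422, 0.568]
force: [-0.5, -0.8, 2.1]
finger_gap: 0.313
```

Call:
arm_command:
  series:
    - [[1, 0, 0, 0], [1, 0, 0, 0], [0, 0, 0, 0]]

```text
t: 23.05
tcp_pos: [0.5018, -0.2364, 0.0454]
tool_rot: [0.422, 0.567, -0.422, 0.568]
force: [-2.4, 1.3, 15.7]
finger_gap: 0.315
```

Call:
arm_command:
  series:
    - [[-2, 0, 0, 0], [0, 0, 0, 0], [0, 0, 0, 0]]

```text
t: 23.35
tcp_pos: [0.5019, -0.2365, 0.0455]
tool_rot: [0.422, 0.567, -0.422, 0.568]
force: [-0.5, 0.9, 3.8]
finger_gap: 0.318
```

Call:
arm_command:
  series:
    - [[0, 0, 0, 0], [0, 0, 0, 0], [0, 0, 0, 0], [0, 0, 0, 0], [-10, 0, 0, 0], [-30, 0, 0, 0], [-40, 0, 0, 0], [-20, 0, 0, 0], [0, 0, 0, 0], [0, 0, 0, 0]]
  jaw: 48

```text
t: 24.35
tcp_pos: [0.5016, -0.2363, 0.146]
tool_rot: [0.422, 0.567, -0.422, 0.568]
force: [-0.4, 0.1, -0.3]
finger_gap: 0.479
```

```bash
python3 - <<'E'
from h import *
p=camera_params("wrist"); im=cv2.imread("pics/w10.png")
print(status.sense()["tcp_pos"],rel((.602,.2625,.04)))
E
```

```text
[ 0.5016 -0.2363  0.146 ] [ 105.765   240.0668 -448.6247]
```

Call:
arm_command:
  series:
    - [[0, 10, -20, 0], [0, 20, -38, 0], [0, 21, -40, 0], [0, 22, -41, 0], [0, 22, -41, 0], [0, 22, -41, 0], [0, 22, -41, 0], [0, 22, -41, 0], [0, 22, -41, 0], [0, 22, -41, 0]]

```text
t: 25.35
tcp_pos: [0.5856, 0.1933, 0.1435]
tool_rot: [0.421, 0.569, -0.423, 0.567]
force: [0.6, 0.2, 0.3]
finger_gap: 0.479
```

Call:
arm_command:
  series:
    - [[0, 22, -40, 0], [0, 10, -19, 0], [0, 3, -5, 0], [0, 0, 0, 0], [0, 0, 0, 0]]

```text
t: 25.85
tcp_pos: [0.601, 0.2613, 0.1443]
tool_rot: [0.421, 0.568, -0.423, 0.567]
force: [0.2, 0.1, 0.3]
finger_gap: 0.478
```

```bash
python3 - <<'E'
from h import *
p,E=ext("wrist"); im=snapshot("wrist")[:,:,::-1]; cv2.imwrite("pics/w12.png",im)
print(status.sense()["tcp_pos"]); uv=proj((.602,.2625,.07),p,E); print(uv)
c=cap(im,uv,p,E,70,40); print(c,rel(c[1])); print(proj((.637,.199,.07),p,E))
E
```

```text
[0.6012 0.2611 0.1446]
[279.8259 222.9694]
((280.7, 222.1, 21.5), array([0.6027, 0.2622, 0.07  ])) [74.6354  1.9372 -0.6074]
[397.481  199.1166]
```

View pics/w12.png

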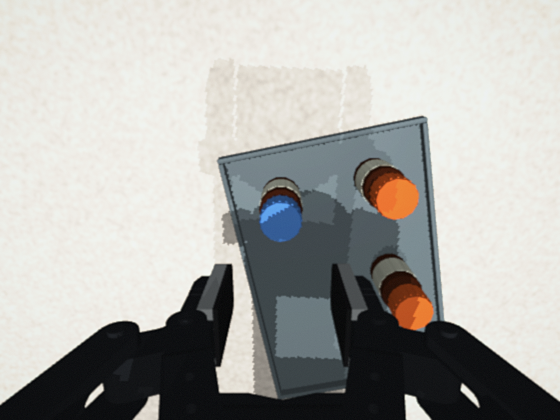

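The light cap is at (281,220), aligned, and the nearest control is 70 mm away. That is 14 pictures viewed so far.

Call:
arm_command:
  series:
    - [[10, 3, 0, 0], [30, 0, 0, 0], [25, 0, 0, 0], [15, 0, 0, 0], [15, 0, 0, 0], [9, 0, 0, 0], [0, 0, 0, 0]]

```text
t: 26.6
tcp_pos: [0.604, 0.2634, 0.04]
tool_rot: [0.421, 0.568, -0.422, 0.567]
force: [0.3, -0.2, -0.7]
finger_gap: 0.478
```

Call:
arm_command:
  series:
    - [[0, 0, 0, 0], [0, 0, 0, 0], [0, 0, 0, 0], [0, 0, 0, 0], [0, 0, 0, 0], [0, 0, 0, 0]]
  jaw: 10

```text
t: 27.2
tcp_pos: [0.6049, 0.2639, 0.0418]
tool_rot: [0.422, 0.567, -0.421, 0.568]
force: [1.0, -0.8, 2.0]
finger_gap: 0.317
```

Call:
arm_command:
  series:
    - [[-10, 0, 0, 0], [-20, 0, 0, 0], [-30, 0, 0, 0], [-40, 0, 0, 0], [-30, 0, 0, 0], [0, 0, 0, 0]]

```text
t: 27.8
tcp_pos: [0.608, 0.2648, 0.1775]
tool_rot: [0.425, 0.565, -0.418, 0.57]
force: [0.7, 0.5, -0.2]
finger_gap: 0.318
```

```bash
python3 -c "
from h import *
print(rel((.5582,-.2205,.0445)), status.sense()['finger_gap'])"
```

```text
[ 131.0679 -189.3754  450.1234] 0.3183492697706436
```

Call:
arm_command:
  series:
    - [[0, -8, 20, 0], [0, -16, 40, 0], [0, -17, 41, 0], [0, -17, 41, 0], [0, -17, 41, 0], [0, -17, 41, 0], [0, -17, 41, 0], [0, -17, 41, 0], [0, -17, 41, 0], [0, -17, 41, 0]]

```text
t: 28.8
tcp_pos: [0.5624, -0.1553, 0.1707]
tool_rot: [0.422, 0.568, -0.422, 0.567]
force: [0.6, -0.7, -0.6]
finger_gap: 0.315
```

Call:
arm_command:
  series:
    - [[0, -15, 37, 0], [0, -8, 18, 0], [0, -3, 7, 0], [20, 0, 0, 0], [30, 0, 0, 0], [30, 0, 0, 0], [20, 0, 0, 0], [12, 0, 0, 0], [0, 0, 0, 0], [0, 0, 0, 0]]

```text
t: 29.8
tcp_pos: [0.5568, -0.2204, 0.0597]
tool_rot: [0.422, 0.568, -0.421, 0.568]
force: [0.6, -0.5, 0.3]
finger_gap: 0.314
```

```bash
python3 - <<'E'
from h import *
im=snapshot("wrist")[:,:,::-1]; cv2.imwrite("pics/w13.png",im)
print(rel((.5582,-.2205,.0445)), status.sense()["finger_gap"], status.sense()["tcp_pos"])
E
```

```text
[15.7446  0.9939 -0.0355] 0.3177994560224538 [ 0.5572 -0.2208  0.0602]
```

View pics/w13.png

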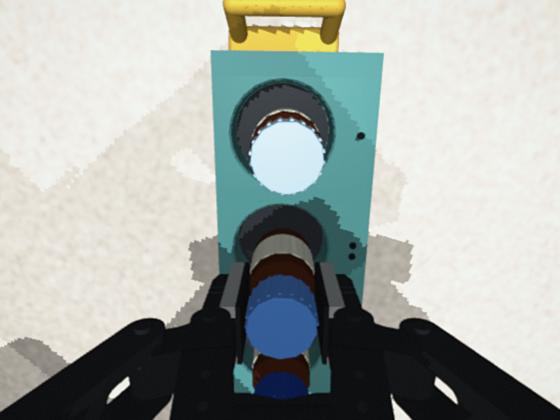

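The light vial is centred over well 2, with the palest upright in well 1. I'll lower it.

Call:
arm_command:
  series:
    - [[5, 1, 0, 0], [4, 0, 0, 0], [2, 0, 0, 0], [2, 0, 0, 0], [1, 0, 0, 0], [1, 0, 0, 0], [0, 0, 0, 0]]

```text
t: 30.55
tcp_pos: [0.5575, -0.2207, 0.0456]
tool_rot: [0.422, 0.567, -0.422, 0.568]
force: [-1.8, 0.8, 8.2]
finger_gap: 0.316
```

Call:
arm_command:
  series:
    - [[1, 0, 0, 0], [0, 0, 0, 0], [0, 0, 0, 0]]

```text
t: 30.85
tcp_pos: [0.5575, -0.2207, 0.0455]
tool_rot: [0.422, 0.567, -0.422, 0.568]
force: [-2.2, 0.1, 13.1]
finger_gap: 0.319
```

It's seated. I'll release, rise, and move back to clear the view.

Call:
arm_command:
  series:
    - [[-2, 0, 0, 0], [0, 0, 0, 0], [0, 0, 0, 0]]

```text
t: 31.15
tcp_pos: [0.5578, -0.2208, 0.0457]
tool_rot: [0.422, 0.567, -0.422, 0.568]
force: [-0.0, -0.5, 4.5]
finger_gap: 0.321
```

Call:
arm_command:
  series:
    - [[0, 0, 0, 0], [0, 0, 0, 0], [0, 0, 0, 0], [0, 0, 0, 0], [-10, 0, 0, 0], [-30, 0, 0, 0], [-40, 0, 0, 0], [-40, 0, 0, 0], [-30, 0, 0, 0], [-20, 0, 0, 0]]
  jaw: 48

```text
t: 32.15
tcp_pos: [0.5583, -0.221, 0.219]
tool_rot: [0.422, 0.566, -0.422, 0.569]
force: [0.6, 0.5, 0.4]
finger_gap: 0.483
```

Call:
arm_command:
  series:
    - [[0, 0, 30, 0], [0, 0, 40, 0], [0, 0, 40, 0], [0, 0, 40, 0], [0, 0, 40, 0], [0, 0, 40, 0], [0, 0, 20, 0], [0, 0, 0, 0], [0, 0, 0, 0]]

```text
t: 33.05
tcp_pos: [0.6291, -0.4593, 0.2151]
tool_rot: [0.422, 0.568, -0.422, 0.567]
force: [0.3, 0.6, 0.9]
finger_gap: 0.48
```

```bash
python3 - <<'E'
from h import *
a=snapshot("scene")[:,:,::-1]; t=snapshot("top")[:,:,::-1]
cv2.imwrite("pics/s14.png",a); cv2.imwrite("pics/top14.png",t)
L=cv2.resize(a[220:345,110:270],(400,312),interpolation=3); Rr=cv2.resize(t[110:270,130:450],(400,200),interpolation=3)
o=np.zeros((312,800,3),np.uint8); o[:,:400]=L; o[:200,400:]=Rr; cv2.imwrite("pics/m14.png",o)
p,E=ext("top"); h0=cv2.cvtColor(cv2.imread("pics/top0.png"),cv2.COLOR_BGR2HSV); h1=cv2.cvtColor(t,cv2.COLOR_BGR2HSV)
for h in (h0,h1):
    m=(h[...,0]<14)&(h[...,1]>200)&(h[...,2]>90); m[:,240:]=0; print([ (b[0],cast(b[0],.066,p,E)[:2]) for b in blob(m)])
print(status.sense()["t"],status.sense()["tcp_pos"])
E
```

```text
[]
[]
33.15 [ 0.6293 -0.4582  0.2155]
```

View pics/m14.png

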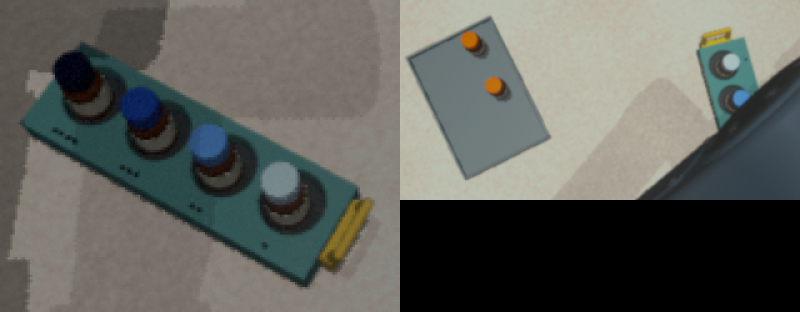

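All four vials stand upright in the right order, and both controls are standing. My orange mask found nothing, so I'll loosen it for one numeric check of the controls and then hand in.

```bash
python3 - <<'E'
from h import *
from station import ticket
p,E=ext("top"); ok=[]
for f in ("pics/top0.png","pics/top14.png"):
    i=cv2.imread(f).astype(int); m=(i[...,2]-i[...,0])>90; m[:,240:]=0
    r=np.array(sorted([list(cast(b[0],.066,p,E)[:2]) for b in blob(m)])); print(r); ok.append(r)
d=np.abs(ok[0]-ok[1]).max(); print(d)
if len(ok[0])==2 and d<.005: print(ticket.sign_off())
E
```

```text
[[0.5662 0.1576]
 [0.6369 0.1982]]
[[0.5661 0.1576]
 [0.6365 0.198 ]]
0.0004484370752014799
the job is handed in; nothing more can be done
None
```

I loaded the rack and handed the job in at about 33 s. From the yellow handle to the far end, wells 1 to 4 hold palest, light, mid and darkest.

**Last checks:**
- **Order and stance:** the final scene and top pictures show all four vials upright in the right wells. All are released and the arm is clear of the rack.
- **Seating:** I felt each vial touch its pad, pressing with no more than 17 N, and eased off before opening the fingers.
- **Controls:** both orange-capped vials are within 0.5 mm of where they began.

**What went wrong or disagreed:**
- **Refused moves:** my first set of moves was refused because the rows lacked the turn value, so nothing moved.
- **Sign error:** after gripping the palest vial I sent one row 10 mm down instead of up. It slid 8–10 mm in the grip without harm. I allowed for that when setting it down, and it touched at a tool height of 38 mm, where the other three touched at about 45 mm.
- **Well positions:** the top and wrist cameras differed by 3–6 mm on the well centres. I used values between the two and checked each vial against its well before lowering.
- **Control check:** my first colour mask for the controls found nothing. The looser one gave the result above.
- **Not measured:** I did not measure each vial's final offset from its well centre. A vial standing on a well floor can be at most 9 mm off, inside the 12 mm allowed.

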